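Rinse the sample scoop and hang it on the keeper peg

ROBOT

A 6-joint arm with a two-finger parallel gripper is mounted at the origin on the work surface. World frame = base frame: x ahead of the robot, y to its left, z up, the work surface at z = 0. Lengths are in m, angles in rad, forces in N, time in s.
With the tool pointing down it reaches from about 0.4 to 0.925 m from the base axis. Payload 12.5 kg.
Tool frame: the origin (TCP) lies at the very end of the fingers, on their centre line; the grasp point (between the pads) lies 19 mm behind it; z points along the fingers, y is the line along which they close (so a half turn about z gives the same grasp; the last joint's range is limited). The gripper opens to 95 mm and grips with 3 to 60 N. Pads are 20 mm wide; open, the fingers measure 119 mm over their backs; the gripper's body (75 mm by 180 mm) begins 59 mm behind the grasp point.
Start: joints at [-1.426, 0.491, 1.559, -0, 1.092, -0.106], TCP at [0.155, -0.605, 0.215] pointing down, gripper open.
Joint ranges: [-3.1, 3.1], [-0.84, 2.19], [0.05, 2.79], [-1.13, 4.28], [0.06, 2.93], [-2.69, 2.69]. Speed limits (rad/s): [2.22, 2.22, 2.79, 3.14, 3.14, 3.14].

INTERFACE

Orientations are given as a unit quaternion [w, x, y, z].
In Python, from rig import ctrl gives the robot as it stands. Calls block until the motion is done:
- ctrl.goto(position, orientation): joint-space move of the TCP to a pose.
- ctrl.servo_line(position, orientation=None, v=0.15, force_limit=None): straight line of the TCP; orientation=None keeps the orientation; v is the mean speed in m/s. With force_limit (N) it stops when the force on the tool has changed by that much, and returns True; else False.
- ctrl.move_joints(angles): joint-space move.
- ctrl.gripper_to(opening, f_grip=None): finger opening in m; f_grip is the grip in N (None keeps the last); returns when the fingers have stopped.
- ctrl.hold(seconds).
- ctrl.ik(position, orientation): joint angles nearest the present ones, or None.
- ctrl.get_image(name): name is "scene" or "top" or "wrist"; returns (picture, depth): 420x560x3 uint8, red, green, blue; 420x560 float32, m along the optical axis (not along the pixel's ray), 0 where there is no reading.
- ctrl.get_calibration(name): a dict with "vertical_fov" (degrees; the focal length in pixels is half the picture's height over the tangent of half this angle, whatever the lens; pixels are square), "cx", "cy" (the principal point, pixels), "extrinsics" (4x4, takes a point from world to camera coordinates). Camera axes: x right, y down, z forward; pixel columns grow to the right and rows downward; lengths in m; the calibration is good to about 2 mm. A picture is of the moment at which its call begins: read the wrist's pose just before it. get_calibration takes no time and is no camera call; for the wrist camera it gives the pose at the moment of the call.
A pose or a line that the arm cannot do raises ctrl.MotionError and nothing moves.
- ctrl.finish_job(): hands the job in; it is judged then, once.
Readings, each from a call of its own:
- ctrl.read_time(): time.
- ctrl.read_qpos(): joint angles.
- ctrl.read_joint_velocities(): joint speeds.
- ctrl.read_tau(): joint torques, N m.
- ctrl.read_ee_pos(): TCP position.
- ctrl.read_orientation(): TCP orientation.
- ctrl.read_wrist_force(): force on the tool from outside, world axes, zero at the start.
- ctrl.read_torque(): the same for the moment, N m.
- ctrl.read_grip_width(): finger opening in m.
- ctrl.read_finger_force(): force on a finger pad.
Only numpy, scipy, OpenCV 4.12 (cv2) and the standard library are available. Lean on these libraries where they do the work, as an engineer would, in place of code of your own. Each camera call takes 0.05 s, during which the arm holds its last target. There are 200 camera calls.

TASK

The used sample scoop lies in the steel rinse tray, its bowl under the spout of the pump bottle: push the pump head right down and let it come back up so that the scoop gets its rinse where it lies, then draw the scoop out and hang it by its eye on the drying stand, on the peg with the drop keeper, taking the eye in under the keeper until that has dropped shut behind it. While you still hold the scoop, draw it gently outwards until you feel the shut keeper stop it, then let go and leave it hanging there at rest. Do not force the scoop against the peg, and leave the bottles and vessels standing around where they are.

Things in the scene. Friction and masses are not known exactly. Their poses are not given: they have to be found in the camera images.
- rinse_station: Fixed low steel tray (215 x 130 mm, floor 3 mm thick, rim 10 mm high) with a white pump bottle (radius 34 mm) clamped in it. Origin: on the bench under the bottle's axis. x axis level, from the bottle along the tray, the way the spout and the scoop's handle point. Tray from x -60 to +155 mm, y +-65 mm.
- pump (a joint): Travel of the pump head in m, straight down: 0 up, 0.012 fully down. Sprung: about 2 N to start it and 8 N fully down; it comes back up by itself.
- pump_top (a point): Centre of the flat top of the white pump head (disc of radius 16 mm); 154 mm above the bench when up. It moves with the head.
- spout (a point): Mouth of the spout, 65 mm out from the bottle's axis along the station's x, 134 mm above the bench; the spout itself is a tube of radius 4.5 mm at 147 mm. It overhangs the bowl: a scoop lifted straight up strikes it.
- scoop: Loose steel scoop, 0.1 to 0.19 kg: flat open bowl 80 x 56 x 26 mm; from its back edge a straight handle (14 wide, 10 thick) rises at 25 deg and ends in a round eye. It starts with the bowl flat in the tray under the spout, handle clear of bench and rim. Origin: centre of the bowl's underside; x level, towards the eye; z up. Handle line: from (40,0,21) mm along (cos25,0,sin25).
- scoop_grip (a point): Point on the handle's centre line 35 mm from the bowl, a good place to hold it, 48 mm from the centre of mass, which lies over the bowl; (72, 0, 36) mm in the scoop's frame. The handle's 14 mm width is along the scoop's y.
- scoop_eye (a point): Centre of the eye's hole: (190, 0, 91) mm in the scoop's frame, on the handle's centre line, 130 mm beyond scoop_grip. The eye is a ring of 7 mm round bar, hole 22 mm, outside 36 mm; its plane contains the handle's line and the scoop's y.
- drying_stand: Fixed open frame: foot plate, two uprights 337 mm high at y +-125 mm, a bar across at height 285 mm, a 10 mm rest rail for hung handles at height 140 mm, x -45 mm; drip tray (rim 10 mm) in front, x -140 to -30 mm. Origin: on the bench under the upper bar's middle; x level, away from the robot. Two pegs, 120 mm apart on the upper bar, point along -x to the robot; their order changes.
- keeper_peg: Fixed peg with the drop keeper. Origin: on the upper bar's axis, 285 mm above the bench; x level, away from the robot. A 26 mm clamp block sits round it. The peg, a 7 mm round bar, runs from (-10,0,0) out and up at 15 deg to an 11 mm ball tip. A strap (front face at x -14 mm) rises from the block to an over-arm, 14 mm wide, underside at z 52 mm, reaching to x -68 mm, that carries the keeper.
- keeper_peg_tip (a point): Centre of the keeper peg's ball tip, (-88, 0, 21) mm in keeper_peg.
- keeper_peg_seat (a point): Point on the keeper peg's axis 53 mm (in x) behind the tip, well inside the keeper, at (-35, 0, 7) mm of keeper_peg: the place for the middle of the eye before it is let down on the peg.
- flap (a joint): Angle of the keeper, rad: 0 shut, 1.35 fully lifted. It swings only inwards (towards the bar) and up, falls shut by its own weight, and from inside is stopped dead. An eye pushed along the peg lifts it; it drops behind the eye once the eye's middle is some 20 mm past the hinge (sooner if the eye is let down on the peg).
- keeper: The keeper itself: a dark plate 18 mm wide and 30 mm long, about 40 g, its lower edge rolled (8 mm thick), hinged under the over-arm. Origin and axes: at the hinge, as keeper_peg when shut; it turns with joint flap.
- flap_hinge (a point): Hinge axis of the keeper (along y), at (-62, 0, 47) mm in keeper_peg. Shut, the keeper leans 10 deg inwards and ends about 1 mm above the peg, at x -57 mm.
- plain_peg: The other peg: the same bar, ball tip, slope and clamp block, but no over-arm and no keeper. Not for the scoop. Origin and axes as for keeper_peg.
- reagent_bottle: Bystander: clear glass bottle with stopper, radius 34, height 135 mm. Origin under its centre, as for all bystanders.
- amber_bottle: Bystander: brown glass bottle with stopper, radius 30, height 125 mm.
- beaker: Bystander: glass beaker, radius 30, height 65 mm.
- black_jar: Bystander: dark jar with black screw lid, radius 40, height 112 mm.
- wash_bottle: Bystander: white plastic wash bottle with bent tube, radius 29, height 150 mm.
- cylinder: Bystander: glass measuring cylinder, foot radius 26, tube radius 13, height 150 mm.
- pan: Bystander: shallow dark brown metal pan, radius 60, height 28 mm.

How it is judged:
On the way, in this order (a step that is already met when the one before it is completed fails the run):
1. the pump head is pushed right down (at least 10 of its 12 mm) while the scoop's bowl lies in the tray under the spout (value of joint pump above 0.01 m and horizontal distance between scoop and spout below 0.035 m and height (world z) of scoop below 0.01 m), for 0.05 s.
2. the pump head has come back up (value of joint pump below 0.002 m), for 0.1 s.
3. with the eye behind it, the shut keeper has been felt: the scoop is drawn outwards against it with at least 1.5 N (contact force between scoop and keeper above 1.5 N and value of joint flap below 0.1 rad and x of scoop_eye in the frame of keeper_peg above -0.064 m and contact force between scoop and the fingers above 1 N), for 0.04 s.
At the end, for the whole second after the job is handed in: The scoop hangs by its eye on the keeper peg alone, eye centre 8 to 58 mm in front of the bar, within 15 mm sideways and -20 to +15 mm in height of keeper_peg's origin; its x axis within 0.8 rad of upright; keeper shut (under 0.15 rad); pump up; scoop at rest (0.05 m/s, 0.4 rad/s) (x of scoop_eye in the frame of keeper_peg between -0.058 and -0.008 m and y of scoop_eye in the frame of keeper_peg between -0.015 and 0.015 m and z of scoop_eye in the frame of keeper_peg between -0.02 and 0.015 m and value of joint flap below 0.15 rad and value of joint pump below 0.002 m and contact force between scoop and keeper_peg above 0.5 N and angle between scoop's own x axis and vertical below 0.8 rad and linear speed of scoop below 0.05 m/s and angular speed of scoop below 0.4 rad/s); the robot touches nothing.
It fails at once if the scoop is forced against the keeper peg (over 20 N) (contact force between scoop and keeper_peg above 20 N).
It fails at once if a bystander is pushed more than 25 mm or tipped over (distance of any of reagent_bottle, amber_bottle, beaker, black_jar, wash_bottle, cylinder, pan from where it was at the start of the episode above 0.025 m or angle between any of reagent_bottle, amber_bottle, beaker, black_jar, wash_bottle, cylinder, pan's own z axis and vertical above 0.35 rad).
It also fails if it takes over 72 s, if anything falls off the work surface, if the arm or the gripper's body presses on something with over 40 N, if the wrist force passes 120 N, or if a joint passes its speed limit or range.

## Working session

There is one attempt and no reset: what is moved stays moved. The work goes in short steps, each a Python script; the robot and the scene stay as the last script left them, time stands still between calls to the robot, and variables do not carry over. Pictures are saved under pics/ and viewed, at most 13 in all, crops included, and the job is handed in when it is done.

```bash
ls; mkdir -p pics; python3 - <<'E'
from rig import ctrl
import cv2,numpy as np
for n in("scene","top"):
    im,d=ctrl.get_image(n); cv2.imwrite(f"pics/{n}0.png",im[:,:,::-1]); np.save(f"{n}0.npy",d)
    c=ctrl.get_calibration(n); print(n,c["vertical_fov"],c["cx"],c["cy"],np.round(c["extrinsics"],4).tolist(),(d>0).mean())
print(ctrl.read_time(),ctrl.read_orientation())
E
```

```text
pics
scene 57.30759051444875 286.71821250321005 208.13357337716124 [[-0.7146, 0.6995, 0.0017, 0.382], [0.5873, 0.6012, -0.5419, -0.1977], [-0.3801, -0.3862, -0.8405, 1.4273], [0.0, 0.0, 0.0, 1.0]] 0.9957397959183674
top 46.69866305143054 277.3014804069013 211.20865567164154 [[-0.0455, -0.9989, -0.0057, 0.0118], [-0.9744, 0.0457, -0.22, 0.5927], [0.2201, -0.0045, -0.9755, 1.3584], [0.0, 0.0, 0.0, 1.0]] 0.995875850340136
0.1 [-4.95028528e-04  9.92147318e-01  1.25073794e-01 -4.40416940e-06]
```

View pics/scene0.png

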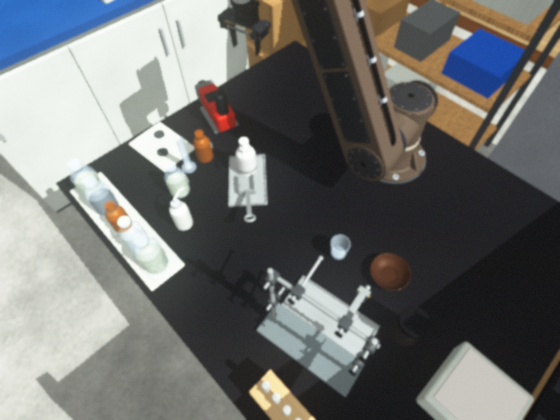

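View pics/top0.png

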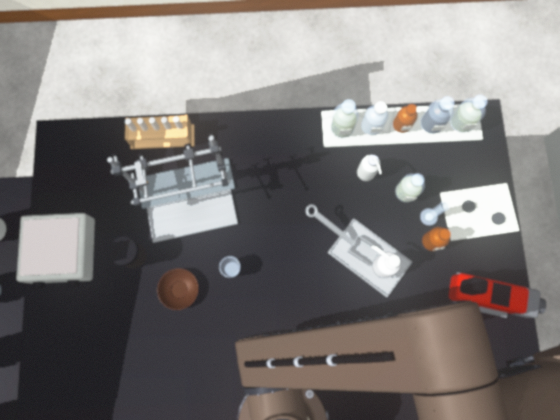

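The scene view shows the pump bottle at (246,155), the scoop handle and eye at (250,215), and the stand around (320,320). In the top view the bottle is at (388,262), the eye at (311,211), and the stand at (180,180). The beaker (230,267) and the pan (178,289) stand in front of the stand.

```bash
cat > h.py <<'E'
import numpy as np,cv2
def K(c): return 210/np.tan(np.radians(c["vertical_fov"])/2)
def w2p(c,P):
    q=c["extrinsics"]@np.append(P,1); return np.array([c["cx"],c["cy"]])+K(c)*q[:2]/q[2]
def ray(c,u,v):
    E=c["extrinsics"]; d=np.array([(u-c["cx"])/K(c),(v-c["cy"])/K(c),1.]); R=E[:3,:3]
    return -R.T@E[:3,3], R.T@d
def onz(c,u,v,z):
    o,d=ray(c,u,v); return o+d*(z-o[2])/d[2]
def dep(c,D,u,v):
    o,d=ray(c,u,v); return o+d*D[int(round(v)),int(round(u))]
def tri(obs):
    A=np.zeros((3,3));b=np.zeros(3)
    for c,u,v in obs:
        o,d=ray(c,u,v); d=d/np.linalg.norm(d); M=np.eye(3)-np.outer(d,d); A+=M;b+=M@o
    p=np.linalg.solve(A,b)
    return p,[np.linalg.norm(w2p(c,p)-[u,v]) for c,u,v in obs]
def cloud(c,D):
    v,u=np.mgrid[:420,:560]; E=c["extrinsics"]
    q=np.stack([(u-c["cx"])/K(c)*D,(v-c["cy"])/K(c)*D,D],-1)-E[:3,3]
    return q@E[:3,:3]
E
python3 - <<'E'
from rig import ctrl
from h import *
ims={n:cv2.imread(f"pics/{n}0.png") for n in("scene","top")}
def crop(n,x,y,w,h): return cv2.resize(ims[n][y:y+h,x:x+w],(400,300),interpolation=cv2.INTER_CUBIC)
a=np.hstack([crop("scene",250,240,160,120),crop("top",100,125,160,120)])
b=np.hstack([crop("scene",190,120,120,90),crop("top",300,190,120,90)])
cv2.imwrite("pics/crops.png",np.vstack([a,b]))
c=ctrl.get_calibration("top");D=np.load("top0.npy")
for n,u,v in [("bottle",388,262),("eye rim",311,205),("beaker",230,262),("pan",178,289),("jar?",123,250),("tray",195,218),("bench",300,330),("wash",369,162),("reag",410,181),("amb",437,232),("box",55,245),("cyl?",430,216)]:
    print(n,np.round(dep(c,D,u,v),3))
E
```

```text
bottle [ 0.42  -0.306  0.15 ]
eye rim [ 0.599 -0.113  0.098]
beaker [ 0.458  0.133 -0.001]
pan [0.385 0.289 0.   ]
jar? [0.492 0.42  0.11 ]
tray [0.598 0.237 0.001]
bench [ 0.259 -0.049  0.441]
wash [ 0.714 -0.286  0.119]
reag [ 0.654 -0.4    0.111]
amb [ 0.504 -0.464  0.098]
box [0.52  0.623 0.084]
cyl? [ 0.56  -0.464  0.052]
```

View pics/crops.png

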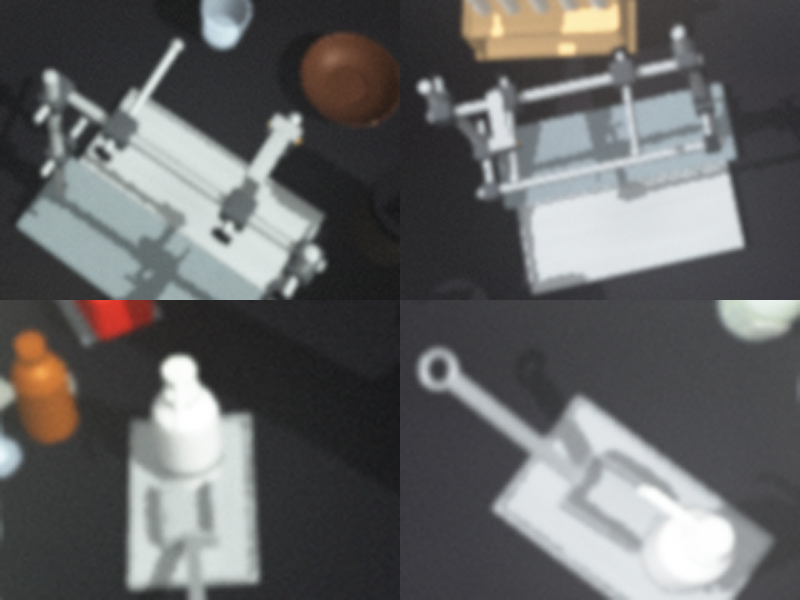

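The keeper peg (with over-arm) is the higher-y one: arm end at scene-crop (285,130), top-crop (505,195). The plain peg's ball is at scene-crop (180,45). Next I'll move to a wrist view above the station.

```bash
cat >> h.py <<'E'
from scipy.spatial.transform import Rotation as Ro
def quat(xt,zt):
    zt=np.array(zt)/np.linalg.norm(zt); xt=np.array(xt)-np.dot(xt,zt)*zt; xt/=np.linalg.norm(xt)
    q=Ro.from_matrix(np.stack([xt,np.cross(zt,xt),zt],1)).as_quat(); return q[[3,0,1,2]]
def down(yaw): return quat([np.cos(yaw),np.sin(yaw),0],[0,0,-1])
def snap(ctrl,name,tag):
    c=ctrl.get_calibration(name); im,d=ctrl.get_image(name)
    cv2.imwrite(f"pics/{tag}.png",im[:,:,::-1]); np.savez(f"{tag}.npz",d=d,**c); return c,im,d
def load(tag):
    z=np.load(f"{tag}.npz"); return {k:z[k] for k in z.files if k!="d"},cv2.imread(f"pics/{tag}.png"),z["d"]
E
python3 - <<'E'
from rig import ctrl
from h import *
c=ctrl.get_calibration("top");P=cloud(c,np.load("top0.npy")).reshape(-1,3)
m=(P[:,2]>.265)&(P[:,2]<.31)&(P[:,0]>.5)&(P[:,0]<.85)&(P[:,1]>.1)&(P[:,1]<.5)
q=P[m]; print(len(q),q.min(0),q.max(0)); 
l=cv2.fitLine(q[:,:2].astype(np.float32),cv2.DIST_HUBER,0,.01,.01).ravel(); print("bar",l)
ctrl.goto([0.40,-0.20,0.36],down(np.radians(47)))
print(ctrl.read_time(),ctrl.read_qpos())
c,im,d=snap(ctrl,"wrist","w1")
E_=c["extrinsics"];print("cam pos",-E_[:3,:3].T@E_[:3,3],"axis",E_[2,:3],"right",E_[0,:3],c["vertical_fov"])
E
```

```text
992 [0.58755136 0.1227224  0.26962116] [0.75483213 0.3976459  0.30987733]
bar [ 0.15791138 -0.9874533   0.6903166   0.24584307]
1.9 [-6.12701323e-01  9.78431454e-02  1.73774940e+00 -1.18806123e-04
  1.30655313e+00  1.38841471e-01]
cam pos [ 0.44672021 -0.14918652  0.53032498] axis [-0.16880304 -0.17859376 -0.96933472] right [ 0.73036824 -0.6830523  -0.00134061] 60.75113234077404
```

View pics/w1.png

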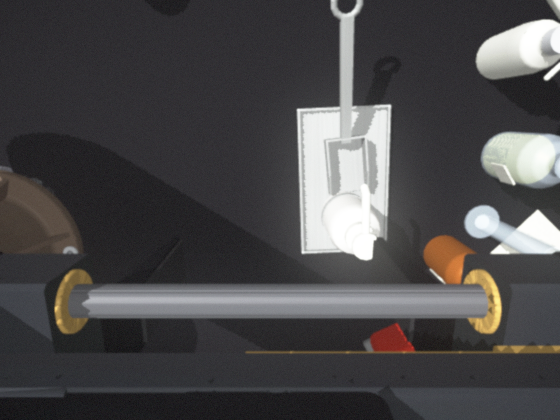

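The wrist view shows the tray with corners (299,110), (390,105), (391,250) and (303,253), the pump head at (366,245), the spout tip at (365,188), and the scoop's eye at (346,5), at the picture's edge. I'll measure from these with depth, and shift the camera for a second view.

```bash
cat > meas.py <<'E'
from h import *
def station(tag):
    c,im,D=load(tag); P=cloud(c,D); z=P[...,2]; ok=(D>0)&(P[...,0]>.3)&(P[...,0]<.68)&(P[...,1]>-.42)&(P[...,1]<-.05)
    g=im.min(2); out={}
    m=(ok&(z>.149)&(z<.165)&(g>120)).astype(np.uint8)      # pump head disc
    n,lab,st,cen=cv2.connectedComponentsWithStats(m); 
    if n>1:
        i=1+st[1:,4].argmax(); cs=max(cv2.findContours((lab==i).astype(np.uint8),0,2)[0],key=cv2.contourArea)
        (u,v),r=cv2.minEnclosingCircle(cs); q=P[lab==i]
        print(tag,"head px",round(u,1),round(v,1),"r",round(r,1),"medz",np.median(q[:,2]).round(4),"mean",q.mean(0).round(4),"onz.154",onz(c,u,v,.154).round(4)); out["head"]=(c,u,v)
    m=(ok&(z<.022)&(z>-.01)&(g>90)).astype(np.uint8)   # tray
    m=cv2.morphologyEx(m,cv2.MORPH_OPEN,np.ones((3,3)))
    cs=max(cv2.findContours(m,0,2)[0],key=cv2.contourArea); h=cv2.convexHull(cs)
    w=np.array([onz(c,*p[0],.010)[:2] for p in h]).astype(np.float32); r=cv2.minAreaRect(w*1000); print(tag,"tray rect mm",np.round(r[0],1),np.round(r[1],1),round(r[2],2))
    m=ok&(z>.035)&(z<.11)&(g>60)   # handle + eye
    n,lab,st,cen=cv2.connectedComponentsWithStats(m.astype(np.uint8)); print(st[1:][st[1:,4]>40].tolist())
    return out
if __name__=="__main__":
    import sys
    for t in sys.argv[1:]: station(t)
E
python3 - <<'E'
from rig import ctrl
from h import *
ctrl.goto([0.47,-0.17,0.30],down(np.radians(47)))
print(ctrl.read_time()); snap(ctrl,"wrist","w2")
E
python3 meas.py w1 w2
```

```text
2.425
w1 head px 366.0 225.0 r 34.1 medz 0.1533 mean [ 0.4331 -0.3032  0.1529] onz.154 [ 0.44   -0.2973  0.154 ]
w1 tray rect mm [ 441.1 -270.1] [219.4  98.5] 49.38
[[331, 0, 32, 132, 1713], [491, 133, 69, 51, 2704], [322, 194, 40, 60, 1393], [370, 208, 10, 29, 192]]
w2 head px 345.5 332.5 r 15.9 medz 0.1543 mean [ 0.4253 -0.3152  0.154 ] onz.154 [ 0.4252 -0.3151  0.154 ]
w2 tray rect mm [ 469.9 -263.8] [173.4 133.3] 49.36
[[306, 43, 36, 149, 2199], [487, 193, 73, 61, 3375], [303, 257, 57, 27, 932], [315, 318, 14, 10, 63]]
```

View pics/w2.png

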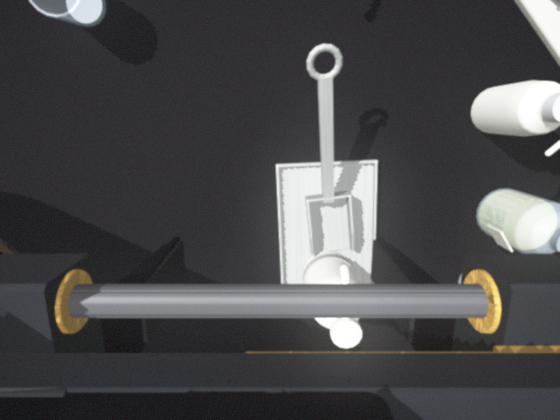

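w2 shows the whole scoop: eye ring centred at (324,62), handle down to (330,195), bowl (330,220), pump head (346,333). The head measures z = 154 mm and the tray width 133 mm, matching the text.

```bash
cat > scoop.py <<'E'
from h import *
from rig import ctrl
c,im,D=load("w2"); P=cloud(c,D); z=P[...,2]; g=im.min(2)
m=((z>.035)&(z<.11)&(g>60)).astype(np.uint8); n,lab=cv2.connectedComponents(m); L=(lab==lab[150,325]).astype(np.uint8)
cs,h=cv2.findContours(L,cv2.RETR_CCOMP,2)
hole=max([k for k,hh in zip(cs,h[0]) if hh[3]>=0],key=cv2.contourArea); (u,v),r=cv2.minEnclosingCircle(hole); M=cv2.moments(hole); u,v=M["m10"]/M["m00"],M["m01"]/M["m00"]
ring=P[(L>0)&(np.hypot(np.mgrid[:420,:560][1]-u,np.mgrid[:420,:560][0]-v)<r*1.7)]
print("eye px",u,v,r,"ring median",np.median(ring,0),"onz.094",onz(c,u,v,.094))
# top view eye
ct=ctrl.get_calibration("top"); t=cv2.imread("pics/top0.png").min(2)[195:225,297:327]; b=(t>90).astype(np.uint8)
cs,h=cv2.findContours(b,cv2.RETR_CCOMP,2); hs=[k for k,hh in zip(cs,h[0]) if hh[3]>=0]
if hs:
    M=cv2.moments(max(hs,key=cv2.contourArea)); ut,vt=297+M["m10"]/M["m00"],195+M["m01"]/M["m00"]; print("top eye",ut,vt,tri([(c,u,v),(ct,ut,vt)]))
vs,us=np.nonzero(L); k=(vs>85)&(vs<188); H=P[vs[k],us[k]].astype(np.float32)
l=cv2.fitLine(H,cv2.DIST_HUBER,0,.01,.01).ravel(); yaw=np.arctan2(l[1],l[0]); print("handle yaw",np.degrees(yaw)%180,"pitch",np.degrees(np.arcsin(l[2])),"pt",l[3:])
e=onz(c,u,v,.094)[:2]; d=-np.sign(np.dot(l[:2],[.65,.76]))*-1*l[:2]/np.hypot(*l[:2]); print("grip from eye",e-d*.118,"origin",e-d*.190,"line offset of eye",np.cross(d,e-l[3:5]))
o=np.array([.425,-.3155]); print("origin in station",[(e-d*.19-o)@np.array([np.cos(a),np.sin(a)]) for a in np.radians([49.4,139.4])])
E
python3 scoop.py 2>&1 | grep -v Warn
```

```text
e=onz(c,u,v,.094)[:2]; d=-np.sign(np.dot(l[:2],[.65,.76]))*-1*l[:2]/np.hypot(*l[:2]); print("grip from eye",e-d*.118,"origin",e-d*.190,"line offset of eye",np.cross(d,e-l[3:5]))
eye px 323.87908496732024 62.27287581699346 12.350350379943848 ring median [ 0.58436694 -0.11027058  0.09699908] onz.094 [ 0.58599005 -0.10975876  0.094     ]
top eye 311.09615384615387 210.16666666666666 (array([ 0.58142054, -0.11061111,  0.11370082]), [np.float64(1.191391749302979), np.float64(0.35996690246059243)])
handle yaw 53.936485 pitch 25.07432 pt [ 0.5429946  -0.16826479  0.06600007]
grip from eye [ 0.51652561 -0.20514583] origin [ 0.47414053 -0.26334811] line offset of eye -0.00031457134037662926
origin in station [np.float64(0.07157682336801768), np.float64(-0.003371887591581706)]
```

All checks out: handle pitch 25.07°, ring top z 97 mm, and the origin 72 mm from the bottle axis, close under the spout. Next I press the pump, then grasp.

```bash
python3 - <<'E'
from rig import ctrl
from h import *
q=down(np.radians(49.4)); p=[.425,-.3152]
ctrl.gripper_to(0.0)
ctrl.goto(p+[.175],q)
print(ctrl.read_time(),ctrl.read_wrist_force())
r=ctrl.servo_line(p+[.1405],v=.04,force_limit=16); print(r,ctrl.read_ee_pos(),ctrl.read_wrist_force()); ctrl.hold(.15); print(ctrl.read_ee_pos(),ctrl.read_wrist_force())
ctrl.servo_line(p+[.200],v=.08); ctrl.hold(.2)
print(ctrl.read_time(),ctrl.read_ee_pos(),ctrl.read_wrist_force())
y=np.radians(53.94)
for z in(.12,.027): print(ctrl.ik([.5165,-.2051,z],down(y)))
E
```

```text
4.8 [-0.0192313   0.06893724  1.1133566 ]
True [ 0.42517701 -0.31500467  0.14227798] [-1.81267142  1.85259119  8.19593771]
[ 0.42522018 -0.31499701  0.14227806] [-1.40667487  2.50609092  9.98045066]
6.825 [ 0.42490386 -0.31512717  0.19955581] [0.15575426 0.57813363 0.01800033]
[-4.96862269e-01  5.10210099e-01  1.83000824e+00 -4.44089210e-16
  8.01374312e-01  1.32503459e-01]
[-4.96862269e-01  6.52520273e-01  1.89177872e+00 -4.44089210e-16
  5.97293656e-01  1.32503459e-01]
```

Full travel is confirmed: it stopped at z = 142.3 mm with about 9 N. Now the grasp.

```bash
python3 - <<'E'
from rig import ctrl
from h import *
q=down(np.radians(53.94)); p=[.5165,-.2051]
ctrl.goto(p+[.20],q); ctrl.gripper_to(.045)
ctrl.servo_line(p+[.027],v=.12); print(ctrl.read_time(),ctrl.read_wrist_force())
ctrl.gripper_to(0.0,f_grip=50); print("grip",ctrl.read_grip_width(),ctrl.read_finger_force(),ctrl.read_wrist_force())
d=np.array([np.cos(np.radians(53.94)),np.sin(np.radians(53.94))])
ctrl.servo_line(p+[.047],v=.05); print(ctrl.read_wrist_force(),ctrl.read_torque(),ctrl.read_grip_width())
e=np.array(p)+d*.11
ctrl.servo_line([*e,.060],v=.12); ctrl.servo_line([*e,.25],v=.2)
print(ctrl.read_time(),ctrl.read_wrist_force(),ctrl.read_torque(),ctrl.read_grip_width())
snap(ctrl,"top","top1"); c,im,D=snap(ctrl,"wrist","w3")
P=cloud(*[load("w3")[i] for i in(0,2)])
E
python3 - <<'E'
import cv2,numpy as np
a=cv2.resize(cv2.imread("pics/top1.png"),(400,300)); b=cv2.resize(cv2.imread("pics/w3.png"),(400,300)); cv2.imwrite("pics/v3.png",np.hstack([a,b]))
E
```

```text
9.95 [ 0.87732942 -0.02800149  1.29998493]
grip 0.01330125740478543 49.98798072338104 [ 0.6286491   0.92007267 -0.46703425]
[2.97921415 4.48740912 1.10372095] [ 0.82111426 -0.71534367 -0.0691827 ] 0.013784057335350278
13.2917 [-0.1857376  -0.12918817 -2.3468441 ] [ 0.03961772 -0.07178428  0.02202273] 0.013541484274029047
```

View pics/v3.png

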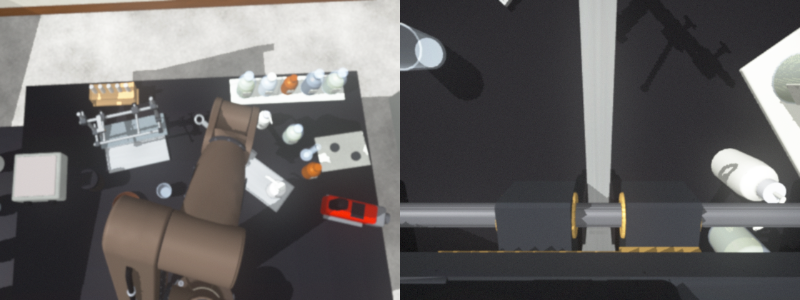

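The scoop is held (grip 13.5 mm) and the pump bottle still stands. The wrist view shows the handle straight up the middle at column 600, from the pads. Now two wrist views of the stand, shifted so the handle does not hide the keeper peg.

```bash
python3 - <<'E'
from rig import ctrl
from h import *
c,im,D=load("w3"); P=cloud(c,D); R=Ro.from_quat(np.roll(ctrl.read_orientation(),-1)).as_matrix(); t=np.array(ctrl.read_ee_pos())
H=((P[0:230,405-280+290-40:405-280+290-20].reshape(-1,3)-t)@R) if 0 else ((P-t)@R)
m=(im.min(2)>90)&(abs(H[...,1])<.012)&(H[...,0]>.02)&(H[...,0]<.2)&(abs(H[...,2]+.05)<.08)
l=cv2.fitLine(H[m].astype(np.float32),cv2.DIST_HUBER,0,.01,.01).ravel(); print("handle dir in tool",l, np.degrees(np.arctan2(l[2],l[0])),m.sum())
q=down(np.radians(9))
ctrl.goto([.55,.17,.43],q); snap(ctrl,"wrist","s1"); print(ctrl.read_time(),ctrl.read_qpos())
ctrl.goto([.50,.20,.43],q); snap(ctrl,"wrist","s2"); print(ctrl.read_time())
a=cv2.resize(cv2.imread("pics/s1.png")[:320,:400],(400,320));b=cv2.resize(cv2.imread("pics/s2.png")[:320,:400],(400,320)); cv2.imwrite("pics/s12.png",cv2.resize(np.hstack([a,b]),(800,320)))
E
```

```text
handle dir in tool [ 0.9079253   0.02718848 -0.41824928  0.06932895 -0.00218852 -0.05036413] -24.733864 12572
14.725 [ 1.83859332e-01  2.82071488e-01  1.32832407e+00 -2.25202154e-04
  1.53258972e+00  1.59774374e+00]
15.1167
```

View pics/s12.png

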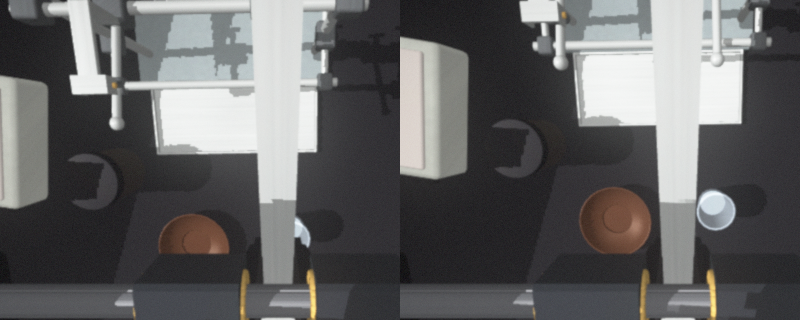

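Both pictures show the keeper peg: its ball is at s1 (117,124) and s2 (161,62), with the over-arm end at s1 (90,85) and s2 (543,12→143,12). The plain ball is at s2 (317,59). Handle pitch in the tool is 24.7°, so nothing slipped. Now I compute the stand pose.

```bash
cat > stand.py <<'E'
from h import *
def ball(tag,u0,v0,w=13):
    c,im,D=load(tag); P=cloud(c,D); g=im.min(2); s=np.s_[v0-w:v0+w,u0-w:u0+w]
    m=((g[s]>100)&(P[s][...,2]>.24)).astype(np.uint8)
    dt=cv2.distanceTransform(m,cv2.DIST_L2,5); v,u=np.unravel_index(dt.argmax(),dt.shape)
    # sub-pixel: centroid of the thick part
    t=cv2.morphologyEx(m,cv2.MORPH_OPEN,cv2.getStructuringElement(cv2.MORPH_ELLIPSE,(11,11))); M=cv2.moments(t,True)
    if M["m00"]>0: u,v=M["m10"]/M["m00"],M["m01"]/M["m00"]
    u+=u0-w; v+=v0-w; o,d=ray(c,u,v); Dm=np.median(D[int(v)-1:int(v)+3,int(u)-1:int(u)+3]); p=o+d*Dm+d/np.linalg.norm(d)*.0053
    print(tag,"ball px",np.round((u,v),1),"n",M["m00"],"dtmax",dt.max(),"depth pos",p.round(4)); return (c,u,v),p
a,pa=ball("s1",117,124); b,pb=ball("s2",161,62); pl,pp=ball("s2",317,59)
print("tri",tri([a,b])); 
d=(pp-pb)[:2]; print("pegs apart",np.hypot(*d),"yaw",np.degrees(np.arctan2(d[1],d[0])+np.pi/2))
for t in("s1","s2"):
    c,im,D=load(t);P=cloud(c,D);z=P[...,2];g=im.min(2)
    for lo,hi,nm in((.133,.15,"rail"),(.27,.305,"bar")):
        m=(z>lo)&(z<hi)&(g>70)&(P[...,0]>.5)&(P[...,1]>.12)&(P[...,1]<.40); m[:,250:310]=0; m[270:]=0
        if nm=="bar": m[20:]=0
        q=P[m]
        if len(q)<100: continue
        l=cv2.fitLine(q[:,:2].astype(np.float32),cv2.DIST_HUBER,0,.005,.01).ravel(); print(t,nm,len(q),"yaw",np.degrees(np.arctan2(l[1],l[0]))%180-90,"pt",l[2:],"topz",np.percentile(q[:,2],90), "dist of ball",(pb[:2]-l[2:])@[-l[1],l[0]])
    m=(z>.335)&(z<.36)&(g>60)&(P[...,0]>.5)&(P[...,1]>.2)&(P[...,1]<.45); m[:,250:310]=0; q=P[m]; print(t,"arm n",len(q)); 
    if len(q)>50:
        r=cv2.minAreaRect((q[:,:2]*1000).astype(np.float32)); print(np.round(cv2.boxPoints(r)).tolist(),np.median(q[:,2]))
# handle in tool from w3, by row edges, with camera calibration
c,im,D=load("w3"); g=im.min(2).astype(float)
E3=c["extrinsics"]
for v in (5,60,120,180,230,260):
    k=np.nonzero(g[v,240:330]>110)[0]; print("w3 row",v,240+k.min(),240+k.max(),D[v,240+int(k.mean())])
E
python3 stand.py
```

```text
s1 ball px [116.1 122.2] n 150.0 dtmax 6.5906997 depth pos [0.5948 0.3082 0.3063]
s2 ball px [160.3  61.7] n 168.0 dtmax 7.0 depth pos [0.5949 0.3077 0.3066]
s2 ball px [316.6  58.7] n 169.0 dtmax 7.0 depth pos [0.6157 0.1896 0.3066]
tri (array([0.59485247, 0.30748974, 0.30761959]), [np.float64(0.25621132844195216), np.float64(0.26590194737207373)])
pegs apart 0.11986141253764544 yaw 10.039954637362671
s1 rail 1690 yaw 11.0138855 pt [0.64391017 0.27818355] topz 0.1484595298730441 dist of ball -0.04252396999953966
s1 bar 3673 yaw 9.648514 pt [0.68783534 0.27389178] topz 0.298231464765931 dist of ball -0.08600900708368353
s1 arm n 2542
[[612.0, 323.0], [617.0, 297.0], [674.0, 307.0], [669.0, 333.0]] 0.3426521204702114
s2 rail 1898 yaw 10.93502 pt [0.65047765 0.24847615] topz 0.14900900316201726 dist of ball -0.04338952337037632
s2 bar 226 yaw 6.04319 pt [0.64578575 0.24285857] topz 0.3013567334684895 dist of ball -0.0438287662648462
s2 arm n 918
[[612.0, 323.0], [616.0, 297.0], [630.0, 299.0], [625.0, 326.0]] 0.3429780543158355
w3 row 5 251 303 0.0953405
w3 row 60 253 301 0.10474281
w3 row 120 256 299 0.116383746
w3 row 180 258 296 0.13108952
w3 row 230 260 294 0.14691971
w3 row 260 263 293 0.15922444
```

The measurements agree with the text: ball at (0.595, 0.308, 0.3066) against the expected z of 0.306, pegs 119.9 mm apart, arm top z 0.343. I'll refine the eye's place in the tool, check IK along the path, and go to the pose before insertion.

```bash
cat > path.py <<'E'
from h import *
B=np.array([.5949,.3077,.3066]); yaw=np.radians(10.2); X=np.array([np.cos(yaw),np.sin(yaw),0]); Z=np.array([0,0,1.]); Y=np.cross(Z,X)
O=B+.088*X-.021*Z
s,c_=np.sin(np.radians(40)),np.cos(np.radians(40))
xt=s*X+c_*Z; zt=c_*X-s*Z; yt=np.cross(zt,xt); Q=quat(xt,zt)
EYE=np.array([.118,-.0015,-.067])
def tcp(x,dz=0.,y=0.,on=True):   # eye middle at keeper_peg x (m), dz above the peg axis
    zz=.021+(-.088-x)*np.tan(np.radians(15)) if on else .021
    e=O+x*X+(zz+dz)*Z+y*Y
    return e-np.stack([xt,yt,zt],1)@EYE
E
python3 - <<'E'
from rig import ctrl
from path import *
c,im,D=load("w3"); d=np.radians(53.94); t=np.array([.5165+.11*np.cos(d),-.2051+.11*np.sin(d),.25])
R=Ro.from_quat(np.roll(down(d),-1)).as_matrix(); print("cx",c["cx"])
for v,a,b in((5,251,303),(60,253,301),(120,256,299),(180,258,296),(230,260,294)):
    o,r=ray(c,(a+b)/2,v); print(((o+r*D[v,(a+b)//2]-t)@R).round(4))
for x in(-.20,-.12,-.03): print(x,tcp(x),np.round(ctrl.ik(tcp(x),Q),2))
ctrl.goto(tcp(-.20,on=True),Q); print(ctrl.read_time(),ctrl.read_qpos().round(2) if hasattr(ctrl.read_qpos(),"round") else ctrl.read_qpos())
ctrl.servo_line(tcp(-.125),v=.08); ctrl.hold(.3); print(ctrl.read_ee_pos(),tcp(-.125),ctrl.read_wrist_force())
for n in("top","scene","wrist"): snap(ctrl,n,n+"_p")
T=cv2.imread("pics/top_p.png"); S=cv2.imread("pics/scene_p.png"); W=cv2.imread("pics/wrist_p.png")
ct=ctrl.get_calibration("top"); cs=ctrl.get_calibration("scene"); print("ball",w2p(ct,B),w2p(cs,B),w2p(ctrl.get_calibration("wrist"),B))
def cr(I,c,w,h): 
    x,y=int(c[0]-w/2),int(c[1]-h/2); print(x,y); return cv2.resize(I[y:y+h,x:x+w],(400,300),interpolation=cv2.INTER_CUBIC)
cv2.imwrite("pics/pre.png",np.vstack([np.hstack([cr(T,w2p(ct,B),80,60),cr(S,w2p(cs,B),80,60)]),np.hstack([cv2.resize(W,(400,300)),cv2.resize(T,(400,300))])]))
E
```

```text
cx 277.59957398783666
[ 0.0988 -0.0014 -0.0636]
[ 0.0861 -0.0015 -0.0571]
[ 0.069  -0.0014 -0.0494]
[ 0.0477 -0.0016 -0.0397]
[ 0.0252 -0.0017 -0.029 ]
-0.2 [0.46079935 0.2820474  0.2031503 ] [ 0.58  0.31  2.31  3.94  0.43 -2.06]
-0.12 [0.53953499 0.29621418 0.18171436] [ 0.5   0.43  2.17  3.84  0.39 -2.02]
-0.03 [0.6281126  0.3121518  0.15759893] [ 0.45  0.55  2.    3.82  0.33 -2.04]
18.4 [ 0.58  0.31  2.31  3.94  0.43 -2.06]
[0.53447683 0.29540107 0.18321171] [0.53461402 0.29532875 0.18305411] [-0.16167816 -0.81821767 -1.62203311]
ball [144.55605365 194.69957345] [367.18817111 287.60648499] [276.88878861 -84.7500753 ]
104 164
327 257
```

View pics/pre.png

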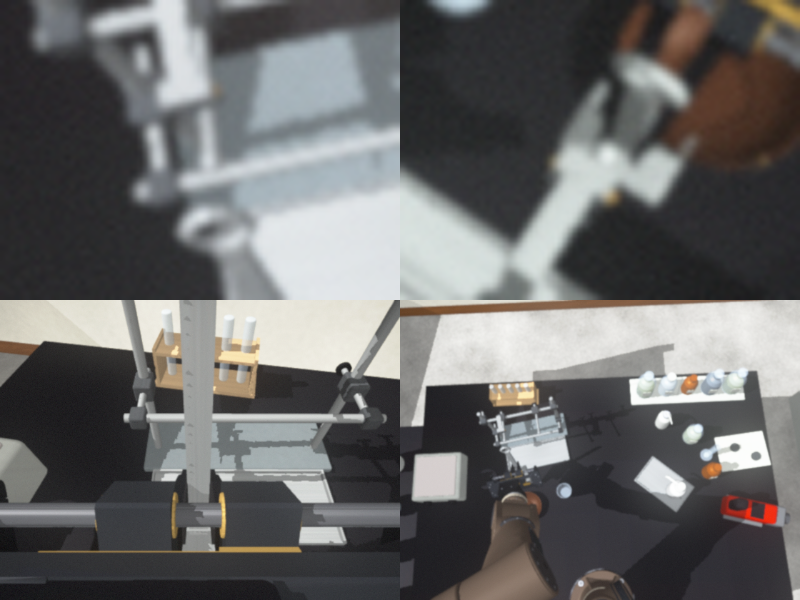

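The top crop shows the ball at (205,155) and the eye ring centred at about (213,230). The scene crop shows the ball at (608,153) and the ring at about (652,80). I compare these with the predicted eye projection.

```bash
python3 - <<'E'
from rig import ctrl
from path import *
u=np.array([np.sin(np.radians(15)),0,np.cos(np.radians(15))]); 
e=O-.125*X+(.021+.037*np.tan(np.radians(15)))*Z; hd=-np.sin(np.radians(15))*-1*X+np.cos(np.radians(15))*Z
for n,off in(("top",(104,164)),("scene",(327,257))):
    c=ctrl.get_calibration(n)
    f=lambda p:((w2p(c,p)-off+.5)*5).round(1)
    print(n,"eye",f(e),"ball",f(B),"| +5mm Y",f(e+.005*Y),"+5mm hd",f(e+.005*hd))
    ring=[f(e+.0145*(np.cos(a)*Y+np.sin(a)*hd)) for a in np.linspace(0,2*np.pi,9)[:-1]]; print("bar circle bbox",np.min(ring,0),np.max(ring,0))
    I=cv2.imread(f"pics/{n}_p.png"); x,y=off; C=cv2.resize(I[y:y+60,x:x+80],(400,300),interpolation=cv2.INTER_CUBIC)
    cv2.circle(C,tuple(int(k) for k in f(B)),3,(0,0,255),-1)
    pts=np.array([f(e+.0145*(np.cos(a)*Y+np.sin(a)*hd)) for a in np.linspace(0,2*np.pi,25)]).astype(int)
    for p in pts: cv2.circle(C,tuple(int(k) for k in p),1,(0,0,255),-1)
    cv2.imwrite(f"pics/ov_{n}.png",C)
cv2.imwrite("pics/ov.png",np.hstack([cv2.imread("pics/ov_top.png"),cv2.imread("pics/ov_scene.png")]))
E
```

```text
top eye [212.2 223.3] ball [205.3 156. ] | +5mm Y [201.9 225.5] +5mm hd [209.  218.5]
bar circle bbox [182.5 208.7] [241.9 237.7]
scene eye [249.1  80.9] ball [203.4 155.5] | +5mm Y [259.3  87.1] +5mm hd [249.9  78.6]
bar circle bbox [219.5  62.9] [278.9  99. ]
```

View pics/ov.png

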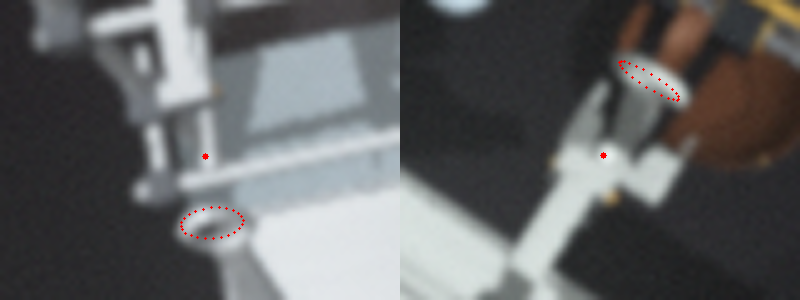

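Ring and ball sit within about 1 mm of each other relative to the prediction; both share the same small camera offset. I insert along the peg with a force guard.

```bash
python3 - <<'E'
from rig import ctrl
from path import *
r=False
for x in(-.095,-.070,-.050,-.033):
    r=ctrl.servo_line(tcp(x),v=.04,force_limit=5); f=np.array(ctrl.read_wrist_force()); print(x,r,"err",(np.array(ctrl.read_ee_pos())-tcp(x))@np.stack([X,Y,Z],1).round(4),"F",(f@np.stack([X,Y,Z],1)).round(2),ctrl.read_time())
    if r: break
for n in("top","scene"): snap(ctrl,n,n+"_i")
c=[cv2.resize(cv2.imread(f"pics/{n}_i.png")[y:y+60,x:x+80],(400,300),interpolation=cv2.INTER_CUBIC) for n,x,y in(("top",104,154),("scene",320,265))]
cv2.imwrite("pics/ins.png",np.hstack(c))
E
```

```text
-0.095 False err [-2.03033668e-04 -2.98175460e-05 -7.72217739e-05] F [ 0.16 -0.89 -1.02] 20.8917
-0.07 False err [-1.58255343e-04 -4.82144860e-05 -1.55826491e-04] F [ 0.36 -0.47 -2.15] 21.6917
-0.05 False err [-1.06221447e-04 -8.22248731e-05 -2.57660079e-04] F [ 0.09  1.19 -2.03] 22.3583
-0.033 False err [-1.40854522e-05 -7.39675985e-05 -1.73826593e-04] F [ 0.29 -0.65 -1.18] 22.95
```

View pics/ins.png

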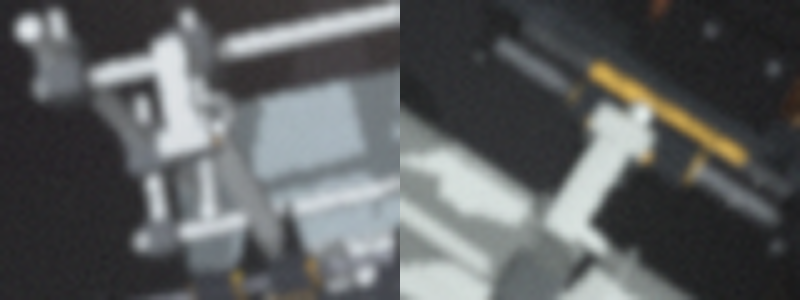

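In the top crop the ring shows beside the over-arm at (215,105), with the handle coming down from it at (255,190). No resistance was met on the way in. Next I feel the peg by letting down in small steps, then draw out against the keeper.

```bash
cat > feel.py <<'E'
from rig import ctrl
from path import *
A=np.stack([X,Y,Z],1)
def mf(n=8):
    fs=[]
    for _ in range(n): ctrl.hold(.02); fs.append(np.array(ctrl.read_wrist_force())@A)
    return np.mean(fs,0)
E
python3 - <<'E'
from feel import *
ctrl.hold(.3); f0=mf(); print("f0",f0.round(2))
dz=-.004; ctrl.servo_line(tcp(-.033,dz),v=.02)
while dz>-.0125:
    ctrl.servo_line(tcp(-.033,dz),v=.02); f=mf()-f0; print(round(dz*1e3,1),f.round(2))
    if f[2]>.9: break
    dz-=.001
dz+=.001; ctrl.servo_line(tcp(-.033,dz),v=.02); f0=mf(); print("base",f0.round(2))
x=-.033
while x>-.068:
    x-=.002 if x>-.043 else .001
    r=ctrl.servo_line(tcp(x,dz),v=.02,force_limit=7); f=mf(5)-f0; print(round(x*1e3,1),r,f.round(2),ctrl.read_time())
    if f[0]>2.8 or r: break
ctrl.hold(.2); print("hold",(mf()-f0).round(2)); print("x",x,"dz",dz)
E
```

```text
f0 [-0.15 -0.02 -1.65]
-4.0 [ 0.27 -0.18  0.05]
-5.0 [-0.02  0.19  0.05]
-6.0 [ 0.31  0.06 -0.1 ]
-7.0 [ 0.36  0.44 -0.1 ]
-8.0 [0.86 0.08 3.8 ]
base [ 0.35  0.01 -0.39]
-35.0 False [ 0.31  0.05 -0.97] 26.4667
-37.0 False [-0.03  0.06 -1.08] 26.8
-39.0 False [-0.41 -0.18 -1.63] 27.1333
-41.0 False [-0.02  0.   -1.3 ] 27.4667
-43.0 False [-0.81 -0.05 -1.07] 27.8
-44.0 False [-0.2   0.19 -1.  ] 28.1333
-45.0 False [ 0.24  0.25 -1.15] 28.4667
-46.0 False [-0.35  0.13 -1.18] 28.8
-47.0 False [-0.5  0.1 -1.3] 29.1333
-48.0 False [-0.12  0.26 -1.05] 29.4667
-49.0 False [-0.71 -0.23 -1.64] 29.8
-50.0 False [-0.55 -0.07 -1.41] 30.1333
-51.0 False [-0.51  0.27 -1.41] 30.4667
-52.0 False [-0.36  0.2  -1.26] 30.8
-53.0 False [ 0.02 -0.17 -1.15] 31.1333
-54.0 False [-0.35  0.15 -0.72] 31.4667
-55.0 False [ 0.38  0.13 -1.42] 31.8
-56.0 False [ 1.93 -0.06 -1.96] 32.1333
-57.0 False [ 2.99 -0.03 -2.04] 32.4667
hold [ 3.14  0.11 -2.32]
x -0.05700000000000002 dz -0.007
```

The keeper stops the scoop at x = −55.5 mm with 3 N, as expected for a shut keeper. Back in, let it down on the peg, and release.

```bash
python3 - <<'E'
from feel import *
ctrl.servo_line(tcp(-.044,-.007),v=.04); ctrl.servo_line(tcp(-.044,-.0077),v=.01); print(mf().round(2))
ctrl.gripper_to(.022); ctrl.hold(.5); ctrl.gripper_to(.05); 
p=tcp(-.044,-.0077)
ctrl.servo_line(p-.12*zt,v=.08); ctrl.servo_line(p-.20*zt+.03*Z,v=.15); ctrl.hold(1.0); print(ctrl.read_time(),mf().round(2),ctrl.read_grip_width())
for n in("top","scene","wrist"): snap(ctrl,n,n+"_f")
c=[cv2.resize(cv2.imread(f"pics/{n}_f.png")[y:y+90,x:x+120],(400,300),interpolation=cv2.INTER_CUBIC) for n,x,y in(("top",90,150),("scene",300,240))]
cv2.imwrite("pics/fin.png",np.vstack([np.hstack(c),np.hstack([cv2.resize(cv2.imread(f"pics/{n}_f.png"),(400,300)) for n in("wrist","top")])]))
E
```

```text
[ 0.37 -0.14  0.68]Traceback (most recent call last):
  File "<stdin>", line 5, in <module>
rig.MotionError: the arm cannot follow that straight line within its joint ranges
```

```bash
python3 - <<'E'
from feel import *
print(ctrl.read_grip_width(),ctrl.read_qpos())
p=tcp(-.044,-.0077)
for k in(.07,.05,.03):
    try: ctrl.servo_line(p-k*zt,v=.08); print("k",k); break
    except ctrl.MotionError as e: print(k,e)
q=np.array(ctrl.read_ee_pos())
for k in(.12,.09,.06):
    try: ctrl.servo_line(q+k*(-.966*X+.259*Z),v=.12); print("k2",k); break
    except ctrl.MotionError as e: print(k,e)
ctrl.hold(.5); print(ctrl.read_time(),mf().round(2),ctrl.read_qpos())
for n in("top","scene","wrist"): snap(ctrl,n,n+"_f")
c=[cv2.resize(cv2.imread(f"pics/{n}_f.png")[y:y+90,x:x+120],(400,300),interpolation=cv2.INTER_CUBIC) for n,x,y in(("top",90,150),("scene",300,240))]
cv2.imwrite("pics/fin.png",np.vstack([np.hstack(c),np.hstack([cv2.resize(cv2.imread(f"pics/{n}_f.png"),(400,300)) for n in("wrist","top")])]))
E
```

```text
0.049775428579717416 [ 0.51556765  0.31663856  2.15522652  4.12938068  0.30883922 -2.31414132]
k 0.07
k2 0.12
39.375 [-0.23  0.17  0.14] [ 0.59285203  0.23762105  2.29867416  4.11355599  0.38312918 -2.23135175]
```

View pics/fin.png

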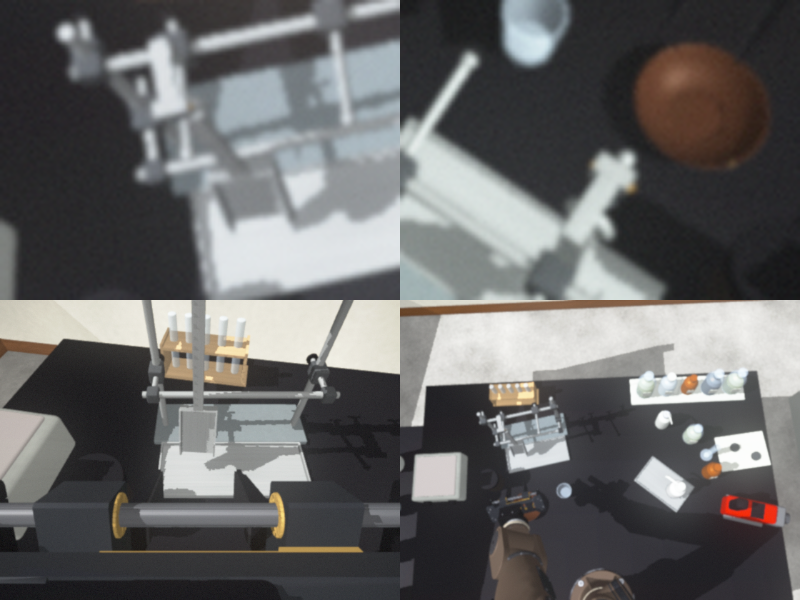

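The scoop hangs on the keeper peg with its handle on the rest rail and its bowl over the drip tray (wrist crop: handle at column 198, bowl at (197,432)). The gripper is clear and the bystanders are in place.

```bash
python3 - <<'E'
from feel import *
ctrl.hold(1.0); c,im,D=snap(ctrl,"wrist","w_z"); _,a,_=load("wrist_f")
print("moved px",(np.abs(a.astype(int)-im[:,:,::-1])[:270].max(2)>60).sum())
print(ctrl.finish_job())
E
```

```text
moved px 0
the job is handed in; nothing more can be done
None
```

The job is handed in after about 40 s of robot time: the pump was pressed fully and released, and the scoop hangs at rest on the keeper peg, with the shut keeper felt at 3 N; the verdict itself was not shown to me.

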